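Seat the sample cassette and start the analyser at its touch-free sensor

ROBOT

A 7-joint arm with a two-finger parallel gripper is mounted at the origin on the work surface. World frame = base frame: x ahead of the robot, y to its left, z up, the work surface at z = 0. Lengths are in m, angles in rad, forces in N, time in s.
With the tool pointing down it reaches from about 0.4 to 0.875 m from the base axis. Payload 4.4 kg.
Tool frame: the origin (TCP) lies between the finger pads, 19 mm behind the fingertips; this is the grasp point; z points along the fingers, y is the line along which they close (so a half turn about z gives the same grasp; the last joint's range is limited). The gripper opens to 85 mm and grips with 20 to 120 N. Pads are 22 mm wide; open, the fingers measure 114 mm over their backs; the gripper's body (76 mm by 85 mm) begins 54 mm behind the grasp point. The pads swing forward as they close: fully open they stand 13 mm farther back than shut.
Start: joints at [1.227, 0.628, 0.038, 1.517, -0.027, 0.996, -0.02], TCP at [0.178, -0.625, 0.25] pointing down, gripper open.
Joint ranges: [-3.06, 3.06], [-0.37, 2.12], [-1.25, 1.32], [0.18, 2.47], [-1.1, 4.24], [0.23, 1.98], [-2.94, 2.94]. Speed limits (rad/s): [2.57, 2.57, 3.14, 3.14, 3.14, 3.14, 3.14].

INTERFACE

Orientations are given as a unit quaternion [w, x, y, z].
In Python, from station import robot, imaging, workorder, recognise, regions_of gives the robot as it stands.
- The arm moves only by the tool arm_command, never from a script. Its argument "steps" is one flat list of numbers, 7 for each row, row after row: the shift along the world's x, y, z in m, then the turn, a rotation vector about the world's x, y, z in degrees, then the finger opening in m, from 0 to 0.0854. A call has 1 to 20 rows; each row shifts and turns the commanded pose from where the row before left it; what a row does not reach is not made up. A row lasts 1/12 s, in which the tool goes at most 41.7 mm and 7.16 degrees, less where a joint would pass 70% of its speed; a pose out of reach is approached as far as the arm can. A call with a gripper value outside its range is refused whole. The fingers move at their own pace and stop on an object; "grip_force" is the grip in N (left out, the last holds). Time passes only in rows, so rows that do not move let the fingers close. It gives the time, the measured TCP pose, the force, the opening and the grip force at its end, in the units of the state.
- robot.get_state(): the state, without advancing time (a new reading comes with each control period).
- imaging.camera(name): name is "side" or "top"; returns the picture (420x560x3 uint8, red, green, blue); there is no depth.
- imaging.camera_params(name): a dict with "fx", "fy", "cx", "cy" (pixels), "D" ([k1, k2, p1, p2, k3] as OpenCV has them; the pictures are not rectified), "rvec" (rotation vector, rad) and "tvec" (3), from world to camera coordinates, as OpenCV has them. Camera axes: x right, y down, z forward; pixel columns grow to the right and rows downward; lengths in m; the calibration is good to about 2 mm. A picture is of the moment at which its call begins. camera_params takes no time and is no camera call.
- workorder.sign_off(): hands the job in; it is judged then, once.
Trained networks look in the newest picture that a camera, given by its name, has taken for a name from the list of things; names that differ only in an ending like _2 or _b are one class to them, and where a whole thing is asked for, a point or a joint stands for the part that bears it (a point fixed in the world has none). Each returns a list of dicts, best first, with "conf" (0 to 1); they miss things now and then, are a little off and sometimes report something else, mostly with a low value. They report only what shows in the picture. A call takes as long as a camera call. They do not tell look-alikes from the thing itself.
- recognise(camera, label): "point" ([x, y, z] in m, in world coordinates, good to about 4 mm: the middle of the surface that is visible of it).
- regions_of(camera, label): "region" (420x560 bool, what is visible of it).
The state is a dict: "time_s": time; "joint_positions": joint angles; "qvel": joint speeds; "joint_efforts": joint torques, N m; "ee_pos": TCP position; "orientation": TCP orientation; "contact_force": force on the tool from outside, world axes, zero at the start; "torque": the same for the moment, N m; "grip_width": opening from 0.0 (shut) to 1.0 (fully open); "grasp_force": force on a finger pad.
Only numpy, scipy, OpenCV 4.12 (cv2) and the standard library are available. Lean on these libraries where they do the work, as an engineer would, in place of code of your own. Each camera call takes 0.05 s, during which the arm holds its last target. There are 200 camera calls.

TASK

Start a run on the bench analyser: with closed fingertips, gently push the white sample cassette along its channel until it is fully home against the stop under the hood, without pinching or lifting it. Then point straight down at the start sensor, the one with the round window, and hold the tool point still about 5 cm above the window for three seconds without touching it. Do not bring the tool low over the other two sensors, touch none of the three, and leave everything else on the bench where it stands.

Things in the scene. Friction and masses are not known exactly. Their poses are not given: they have to be found in the camera images.
- cassette: White flat sample cassette, loose, 66 mm wide (x), 120 long (y), 26 tall, 0.11 to 0.23 kg; dark wells and a grip rib (30 x 12 mm, to 40 mm up) on top near the outer (+y) end. Origin: centre of the underside. Slides in the channel on the analyser's deck. Push its outer end face, 60 mm from the origin along +y (flat to 20 mm up, set back 4 mm above). Starts 40 to 75 mm short of home.
- home (a point): Where the cassette's origin lies when fully home, on top of the analyser's deck, 60 mm above the bench. x across the channel, y along it outwards (push towards -y), z up. Along y from here: stop at -60 mm, hood face -25, home cassette's outer face +60, rails end +165, deck ends +175. The stop is hard: meet it at about 10 mm/s and stop at 5 N; over 36 N on the cassette is too hard.
- analyser: Fixed bench analyser, 300 (x) x 400 (y) x 260 mm; origin at the centre of its underside, turned up to 0.2 rad. Half y > 0: open dark deck, 60 mm high, with the cassette's channel in the middle between two rails 12 mm high, 72 mm apart. Half y < 0: cream hood to 260 mm, with a slot 42 mm high for the cassette.
- window_round (a point): Centre of the top of the start sensor's window: a round black disc 42 mm across, 35 mm above the bench, on a fixed cream housing 70 x 70 mm. z up. The sensor answers to the tool point (TCP) 30 to 75 mm above the window and within 18 mm of its axis to the side, with the tool pointing down.
- window_square (a point): Centre of the top of another sensor's window, black, square, 36 mm, on a like housing, 35 mm above the bench. Not to be used: the tool point must not come within 25 mm of its axis to the side while lower than 80 mm above it.
- window_bar (a point): Centre of the top of the third sensor's window, a black bar 14 x 52 mm (long along its y), on a like housing, 35 mm above the bench. Not to be used, as for the square one.
- sensor_round: Fixed cream housing of the round-window start sensor, 70 x 70 x 35 mm; origin at the centre of its underside.
- sensor_square: Fixed cream housing of the square-window sensor, 70 x 70 x 35 mm; origin at the centre of its underside.
- sensor_bar: Fixed cream housing of the bar-window sensor, 70 x 70 x 35 mm; origin at the centre of its underside.
- vial_a: Small capped vial, 28 mm across, 50 mm tall, standing among the sensors; origin under its centre. Leave alone.
- vial_b: Another such vial, 28 mm across, 50 mm tall; origin under its centre. Leave alone.
- vial_c: Smaller capped vial, 24 mm across, 42 mm tall, standing on the analyser's deck beside the channel; origin under its centre. Leave alone.
- tip_box: Pipette tip box, 92 x 122 x 59 mm; origin under its centre. Leave alone.
- beaker: Open glass beaker, 70 mm across, 85 mm tall; origin under its centre. Leave alone.
- bottle: Amber reagent bottle, 64 mm across, 140 mm tall; origin under its centre. Leave alone.
- jar: White jar, 50 mm across, 60 mm tall; origin under its centre. Leave alone.
There are look-alikes about, which are no part of the job. Leave any purple or yellow look-alike of the cassette alone.

How it is judged:
On the way, in this order (a step that is already met when the one before it is completed fails the run):
1. the cassette is pushed home against the stop (y of cassette in the frame of home between -0.004 and 0.004 m and x of cassette in the frame of home between -0.006 and 0.006 m and z of cassette in the frame of home below 0.004 m), for 0.3 s.
2. with the cassette home, the tool point dwells above the round window for 2 s, pointing down, nothing touched (all of step 1 and horizontal distance between the grasp point and window_round below 0.018 m and z of the grasp point in the frame of window_round between 0.03 and 0.075 m and angle between the grasp point's own z axis and vertical above 2.36 rad and contact force between each of the arm, the fingers and anything else below 0.3 N), for 2 s.
At the end, for the whole second after the job is handed in: The cassette lies at rest within 4 mm of home along the channel, flat on the deck, and every bystander stands within 15 mm of where it began; on the way the tool point dwelt 2 s, 30 to 75 mm above the round window and within 18 mm of its axis, tool within 45 degrees of straight down (all of step 1 and linear speed of cassette below 0.01 m/s and distance of each of vial_a, vial_b, vial_c, tip_box, beaker, bottle, jar from where it was at the start of the episode below 0.015 m and angle between each of vial_a, vial_b, vial_c, tip_box, beaker, bottle, jar's own z axis and vertical below 0.2 rad); the robot touches nothing.
It fails at once if the cassette is lifted or tipped (over 8 mm, or 0.15 rad) (z of cassette in the frame of home above 0.008 m or angle between cassette's own z axis and vertical above 0.15 rad).
It fails at once if the cassette is squeezed or rammed (over 36 N) (contact force between the fingers and cassette above 36 N).
It fails at once if a sensor is touched (contact force between any of the fingers, the arm and sensor_round above 0.3 N or contact force between any of the fingers, the arm and sensor_square above 0.3 N or contact force between any of the fingers, the arm and sensor_bar above 0.3 N).
It fails at once if the tool point comes low over a wrong sensor (within 25 mm of its axis, under 80 mm above it) ((horizontal distance between the grasp point and window_square below 0.025 m and z of the grasp point in the frame of window_square below 0.08 m) or (horizontal distance between the grasp point and window_bar below 0.025 m and z of the grasp point in the frame of window_bar below 0.08 m)).
It fails at once if a bystander is moved over 15 mm or tipped (distance of any of vial_a, vial_b, vial_c, tip_box, beaker, bottle, jar from where it was at the start of the episode above 0.015 m or angle between any of vial_a, vial_b, vial_c, tip_box, beaker, bottle, jar's own z axis and vertical above 0.2 rad).
It also fails if it takes over 48 s, if anything falls off the work surface, if the arm or the gripper's body presses on something with over 40 N, if the wrist force passes 120 N, or if a joint passes its speed limit or range.

## Working session

There is one attempt and no reset: what is moved stays moved. The work goes in short steps, Python scripts to look and compute and a tool call to move; the robot and the scene stay as the last step left them, time stands still between calls to the robot, and variables do not carry over. Pictures are saved under pics/ and viewed, at most 10 in all, crops included, and the job is handed in when it is done.

Besides the shell and the picture viewer there is one more tool, called after ">>>" by a JSON object that holds its "method" and its "body". arm_command: Moves the arm, as the interface text tells. Its arguments: {"type":"object","properties":{"steps":{"type":"array","items":{"type":"number"}},"grip_force":{"type":"number"}},"required":["steps"]}

```bash
mkdir -p pics; cat > h.py <<'E'
import numpy as np, cv2
from station import robot, imaging, workorder, recognise, regions_of
def cam(n):
    p=imaging.camera_params(n);K=np.array([[p['fx'],0,p['cx']],[0,p['fy'],p['cy']],[0,0,1.]])
    return K,np.array(p['D'],float),np.array(p['rvec'],float),np.array(p['tvec'],float)
def proj(n,P):
    K,D,r,t=cam(n);return cv2.projectPoints(np.atleast_2d(np.array(P,float)),r,t,K,D)[0][:,0]
def back(n,px,z):
    K,D,r,t=cam(n);u=cv2.undistortPoints(np.array(px,float).reshape(-1,1,2),K,D)[:,0]
    R=cv2.Rodrigues(r)[0];d=np.c_[u,np.ones(len(u))]@R;c=-R.T@t.reshape(3)
    return c+d*((z-c[2])/d[:,2])[:,None]
def snap(n,f):
    im=imaging.camera(n);cv2.imwrite('pics/'+f,cv2.cvtColor(im,cv2.COLOR_RGB2BGR));return im
E
python3 - <<'E'
from h import *
for n in('top','side'):
    snap(n,n+'0.png')
    K,D,r,t=cam(n);print(n,'campos',(-cv2.Rodrigues(r)[0].T@t.reshape(3)).round(3))
for l in('cassette','analyser','window_round','window_square','window_bar','sensor_round','vial_a','vial_c','tip_box','beaker','bottle','jar'):
    print(l,[(np.round(d['point'],3).tolist(),round(d['conf'],2)) for d in recognise('top',l)][:4])
s=robot.get_state();print(s['time_s'],s['ee_pos'],s['orientation'],s['contact_force'])
E
```

```text
top campos [0.349 0.018 1.341]
side campos [-0.012  0.563  0.632]
cassette [([0.606, -0.152, 0.09], 0.86), ([0.326, -0.185, 0.024], 0.65), ([0.448, 0.29, 0.034], 0.57), ([0.326, -0.35, 0.029], 0.56)]
analyser [([0.576, -0.266, 0.259], 0.89)]
window_round [([0.462, 0.114, 0.028], 0.74)]
window_square [([0.612, 0.22, 0.031], 0.74), ([0.741, 0.155, 0.094], 0.65)]
window_bar [([0.444, 0.295, 0.034], 0.59)]
sensor_round [([0.463, 0.122, 0.032], 0.57)]
vial_a [([0.546, 0.078, 0.05], 0.66), ([0.557, 0.301, 0.055], 0.61)]
vial_c [([0.546, 0.078, 0.05], 0.66), ([0.557, 0.301, 0.055], 0.61)]
tip_box [([0.67, 0.339, 0.058], 0.66)]
beaker [([0.561, 0.418, 0.04], 0.68)]
bottle [([0.742, 0.159, 0.094], 0.87), ([0.464, 0.115, 0.028], 0.65)]
jar [([0.743, 0.056, 0.059], 0.55)]
0.7 [ 0.17828733 -0.62509529  0.250018  ] [1.92247567e-05 9.90370942e-01 1.38439141e-01 2.42948062e-05] [0.03626854 0.47847186 1.02239523]
```

View pics/top0.png

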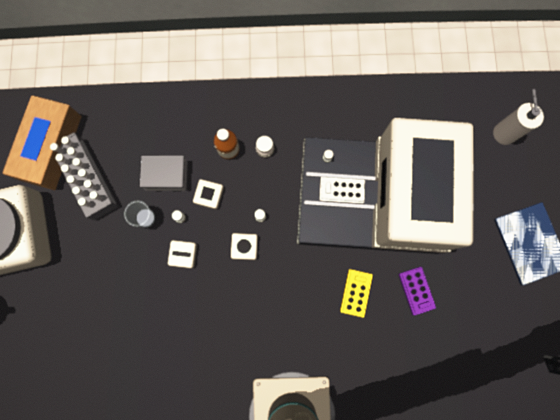

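View pics/side0.png

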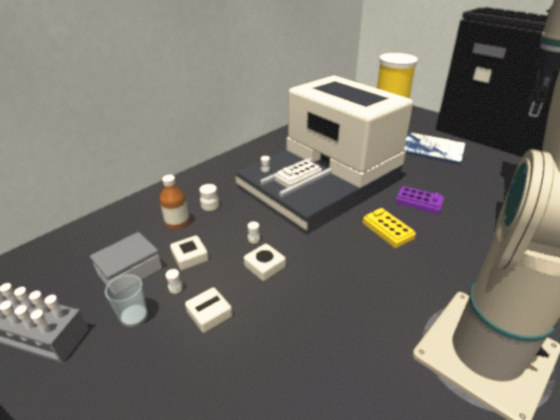

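Both pictures show the scene clearly. In the top view, +y is left and +x is up.

These could be taken for the cassette:
- **White:** at (349,189), in the channel.
- **Yellow:** at (357,293).
- **Purple:** at (418,290).

These are the three sensors:
- **Round window:** at (244,246).
- **Square window:** at (207,194).
- **Bar window:** at (182,254).

By the description I choose the white cassette and the round window, and I'll check both in one crop while measuring.

```bash
python3 - <<'E'
from h import *
im=cv2.imread('pics/top0.png')
cv2.imwrite('pics/crop1.png',cv2.resize(im[125:265,225:395],None,fx=4,fy=4,interpolation=cv2.INTER_CUBIC))
imaging.camera('top')
for l in('cassette','window_round','window_square','window_bar'):
    for d in regions_of('top',l)[:2]:
        m=d['region'].astype(np.uint8);(c,sz,a)=cv2.minAreaRect(cv2.findNonZero(m));z=.086 if l=='cassette' else .035
        ys,xs=np.nonzero(m);b=cv2.boxPoints((c,sz,a))
        print(l,round(d['conf'],2),len(xs),'cent px',xs.mean().round(1),ys.mean().round(1),back('top',[[xs.mean(),ys.mean()]],z).round(3),'rect',back('top',b,z)[:,:2].round(3).tolist())
# dark discs: window blobs
g=cv2.cvtColor(im,cv2.COLOR_BGR2GRAY)
for n,(x,y) in dict(round=(244,246),square=(207,194),bar=(182,254)).items():
    w=cv2.resize(g[y-16:y+17,x-16:x+17],None,fx=8,fy=8,interpolation=cv2.INTER_CUBIC)
    k,lab,st,ce=cv2.connectedComponentsWithStats((w<110).astype(np.uint8))
    i=min(range(1,k),key=lambda i:np.hypot(*(ce[i]-132)))
    c=(ce[i]+.5)/8-.5+[x-16,y-16];print(n,c.round(2),st[i,4]/64,back('top',[c],.035).round(4))
E
```

```text
cassette 0.87 1106 cent px 355.5 292.9 [[ 0.326 -0.178  0.086]] rect [[0.279, -0.132], [0.39, -0.158], [0.376, -0.224], [0.264, -0.197]]
cassette 0.59 1090 cent px 416.7 290.9 [[ 0.326 -0.34   0.086]] rect [[0.373, -0.292], [0.392, -0.357], [0.281, -0.386], [0.262, -0.322]]
window_round 0.97 628 cent px 243.3 246.5 [[0.461 0.118 0.035]] rect [[0.497, 0.152], [0.495, 0.082], [0.426, 0.084], [0.428, 0.153]]
window_bar 0.75 680 cent px 182.1 254.5 [[0.444 0.289 0.035]] rect [[0.412, 0.331], [0.485, 0.323], [0.475, 0.247], [0.402, 0.256]]
round [243.53 245.77] 136.375 [[0.4635 0.1175 0.035 ]]
square [206.58 194.88] 443.09375 [[0.6107 0.2195 0.035 ]]
bar [181.07 253.51] 53.71875 [[0.4469 0.2919 0.035 ]]
```

View pics/crop1.png

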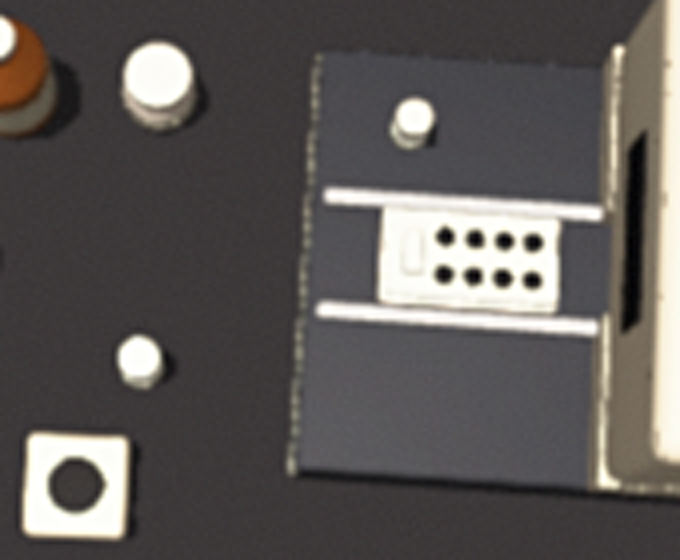

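The crop shows the white cassette, rib at its outer (left) end, lying between the rails at crop (380–558, 208–310). The deck's outer edge runs from (318,55) to (293,470). The round-window sensor is at (77,485), and vial_c is at (413,122) beside the upper rail.

```bash
python3 - <<'E'
from h import *
f=lambda pts,z:back('top',[((x+.5)/4-.5+225,(y+.5)/4-.5+125) for x,y in pts],z)
dk=f([(318,55),(293,470)],.06);ru=f([(327,195),(602,213)],.072);rl=f([(318,310),(598,327)],.072)
print('deck',dk.round(4).tolist());print('ru',ru.round(4).tolist());print('rl',rl.round(4).tolist())
print('cass top .086',f([(382,208),(380,300),(559,216),(557,312)],.086).round(4).tolist())
for n,s in(('ru',ru[0]-ru[1]),('rl',rl[0]-rl[1]),('deckx',dk[0]-dk[1])):
    print(n,np.degrees(np.arctan2(s[1],s[0])),np.linalg.norm(s))
print('railend mid',(ru[0]+rl[0])/2,'deckend mid',dk.mean(0))
print('vial_c base/top',f([(413,115)],.102),'hood slot' )
# candidate fit: least squares for deck/rails frame: yaw th, deck centre
from scipy.optimize import least_squares
# unknown: home (x,y), yaw th, cass offset d ; frame y out = (-sin, cos)
def W(p,l): c,s=np.cos(p[2]),np.sin(p[2]);l=np.array(l);return np.c_[p[0]+c*l[:,0]-s*l[:,1],p[1]+s*l[:,0]+c*l[:,1],l[:,2]]
pix=lambda pts:np.array([((x+.5)/4-.5+225,(y+.5)/4-.5+125) for x,y in pts])
ob=pix([(318,55),(293,470),(327,195),(318,310),(602,213),(598,327)])
def res(p):
    L=[(.15,.175,.06),(-.15,.175,.06),(.04,.165,.072),(-.04,.165,.072),(.04,p[3],.072),(-.04,p[3],.072)]
    return (proj('top',W(p,L))-ob).ravel()
r=least_squares(res,[.6,-.2,0,-.03]);print('fit',r.x.round(4),np.degrees(r.x[2]),r.fun.round(2).tolist())
p=r.x;c=f([(382,208),(380,300),(559,216),(557,312)],.086)[:,:2]-p[:2]
print('cass corners in home',np.c_[c@[np.cos(p[2]),np.sin(p[2])],c@[-np.sin(p[2]),np.cos(p[2])]].round(4).tolist())
E
```

```text
deck [[0.7593, -0.061, 0.06], [0.4669, -0.0326, 0.06]]
ru [[0.655, -0.0625, 0.072], [0.6365, -0.2512, 0.072]]
rl [[0.5747, -0.0531, 0.072], [0.5571, -0.2435, 0.072]]
cass top .086 [[0.6414, -0.0986, 0.086], [0.5778, -0.0945, 0.086], [0.6321, -0.2188, 0.086], [0.5659, -0.2135, 0.086]]
ru 84.3949382322833 0.18966111370838337
rl 84.70775742533272 0.191184496095584
deckx -5.540288150336199 0.29383709338957414
railend mid [ 0.61483273 -0.05780663  0.072     ] deckend mid [ 0.61308538 -0.04677651  0.06      ]
vial_c base/top [[ 0.70155999 -0.12104065  0.102     ]] hood slot
fit [ 0.5986 -0.2216 -0.0931 -0.0258] -5.335494257315228 [0.05, -1.66, 0.31, 0.49, -0.51, 0.45, 0.17, 0.21, -0.07, 0.17, 0.04, 0.26]
cass corners in home [[0.0312, 0.1264], [-0.0325, 0.1246], [0.0331, 0.0059], [-0.0333, 0.005]]
```

Fit: home is at (0.599, −0.222), yaw −5.3°, with about 65 mm left to push. First I raise the arm and swing over at z ≈ 0.42, closing the fingers and turning the tool x along the channel.

>>> {"method": "arm_command", "body": {"steps": [0,0,0.028,0,0,0,0,0,0,0.028,0,0,0,0,0,0,0.028,0,0,0,0,0,0,0.028,0,0,0,0,0,0,0.028,0,0,0,0,0,0,0.028,0,0,0,0,0.022,0.03,0,0,0,3.44,0,0.022,0.03,0,0,0,3.44,0,0.022,0.03,0,0,0,3.44,0,0.022,0.03,0,0,0,3.44,0,0.022,0.03,0,0,0,3.44,0,0.022,0.03,0,0,0,3.44,0,0.022,0.03,0,0,0,3.44,0,0.022,0.03,0,0,0,3.44,0,0.022,0.03,0,0,0,3.44,0,0.022,0.03,0,0,0,3.44,0,0.022,0.03,0,0,0,3.44,0,0.022,0.03,0,0,0,3.44,0,0.022,0.03,0,0,0,3.44,0,0.022,0.03,0,0,0,3.44,0], "grip_force": 20}}

```text
time_s: 2.62
ee_pos: [0.487, -0.2035, 0.4183]
orientation: [0.0, 0.847, 0.532, 0.0]
contact_force: [0.6, -0.9, 0.4]
grip_width: -0.001
grasp_force: 0.0
```

>>> {"method": "arm_command", "body": {"steps": [0.022,0.03,0,0,0,3.44,0,0.022,0.03,0,0,0,3.44,0,0.022,0.03,0,0,0,3.44,0,0.022,0.03,0,0,0,3.44,0,0.022,0.03,0,0,0,3.44,0,0.022,0.03,0,0,0,3.44,0,0,0,0,0,0,0,0,0,0,0,0,0,0,0]}}

```text
time_s: 3.28
ee_pos: [0.6188, -0.0223, 0.4173]
orientation: [-0.001, 0.737, 0.675, 0.0]
contact_force: [-0.1, -0.9, -0.1]
grip_width: -0.0
grasp_force: 0.0
```

>>> {"method": "arm_command", "body": {"steps": [-0.0015,0,-0.0277,0,0,0,0,0,0,-0.0277,0,0,0,0,0,0,-0.0277,0,0,0,0,0,0,-0.0277,0,0,0,0,0,0,-0.0277,0,0,0,0,0,0,-0.0277,0,0,0,0,0,0,-0.0277,0,0,0,0,0,0,-0.0277,0,0,0,0,0,0,-0.0277,0,0,0,0,0,0,-0.0277,0,0,0,0,0,0,-0.0277,0,0,0,0,0,0,-0.0277,0,0,0,0,0,0,0,0,0,0,0,0,0,0,0,0,0,0]}}

```text
time_s: 4.45
ee_pos: [0.6156, -0.0266, 0.085]
orientation: [-0.001, 0.74, 0.673, -0.001]
contact_force: [-0.4, 0.5, 0.4]
grip_width: 0.001
grasp_force: 0.0
```

```bash
python3 - <<'E'
from h import *
snap('side','side1.png');im=cv2.imread('pics/side1.png')
cv2.imwrite('pics/crop2.png',cv2.resize(im[110:270,200:400],None,fx=3.5,fy=3.5,interpolation=cv2.INTER_CUBIC))
s=robot.get_state();print(s['time_s'],s['ee_pos'],s['contact_force'])
E
```

```text
4.5 [ 0.61704728 -0.0261239   0.08650874] [ 0.75864124 -0.24729312  0.52296333]
```

View pics/crop2.png

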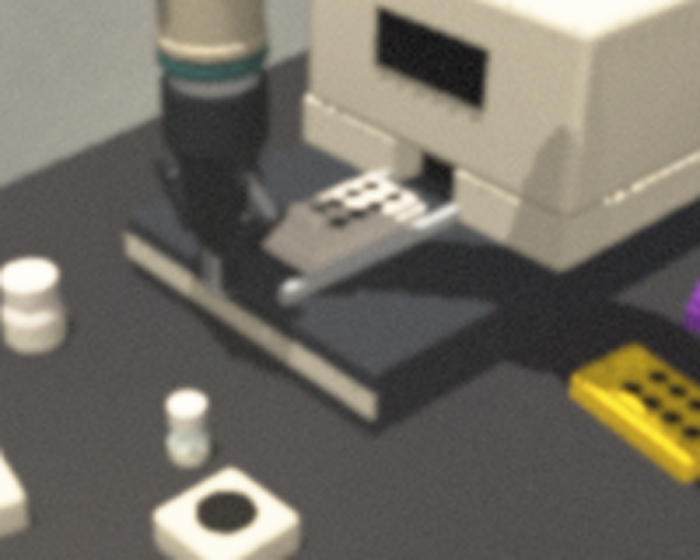

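The side view shows the closed fingertips just outside the deck edge at crop (215,285), lined up with the cassette's outer face at (300,250). Now I slide in along the channel.

>>> {"method": "arm_command", "body": {"steps": [-0.0011,-0.012,0,0,0,0,0,-0.0011,-0.012,0,0,0,0,0,-0.0011,-0.012,0,0,0,0,0,-0.0011,-0.012,0,0,0,0,0,-0.0002,-0.002,0,0,0,0,0,-0.0002,-0.002,0,0,0,0,0,-0.0002,-0.002,0,0,0,0,0,-0.0002,-0.002,0,0,0,0,0,-0.0002,-0.002,0,0,0,0,0,-0.0002,-0.002,0,0,0,0,0,-0.0002,-0.002,0,0,0,0,0,-0.0002,-0.002,0,0,0,0,0,-0.0002,-0.002,0,0,0,0,0,-0.0002,-0.002,0,0,0,0,0,-0.0002,-0.002,0,0,0,0,0,-0.0002,-0.002,0,0,0,0,0,-0.0002,-0.002,0,0,0,0,0,-0.0002,-0.002,0,0,0,0,0,-0.0002,-0.002,0,0,0,0,0,-0.0002,-0.002,0,0,0,0,0]}}

```text
time_s: 6.17
ee_pos: [0.6091, -0.1054, 0.0856]
orientation: [-0.0, 0.739, 0.674, -0.0]
contact_force: [0.7, 0.4, -0.3]
grip_width: -0.001
grasp_force: 0.4
```

```bash
python3 - <<'E'
from h import *
snap('side','side2.png');im=cv2.imread('pics/side2.png')
cv2.imwrite('pics/crop3.png',cv2.resize(im[110:270,200:400],None,fx=3.5,fy=3.5,interpolation=cv2.INTER_CUBIC))
s=robot.get_state();e=np.array(s['ee_pos'])[:2]-[.5986,-.2216];print(s['time_s'],s['ee_pos'],s['contact_force'],'home xy',e@[.9957,-.093],e@[.093,.9957])
E
```

```text
6.2167 [ 0.60902239 -0.10597614  0.08554043] [-0.21488082  0.23769453  0.26636015] home xy -0.000375448698622197 0.11609596021187772
```

View pics/crop3.png

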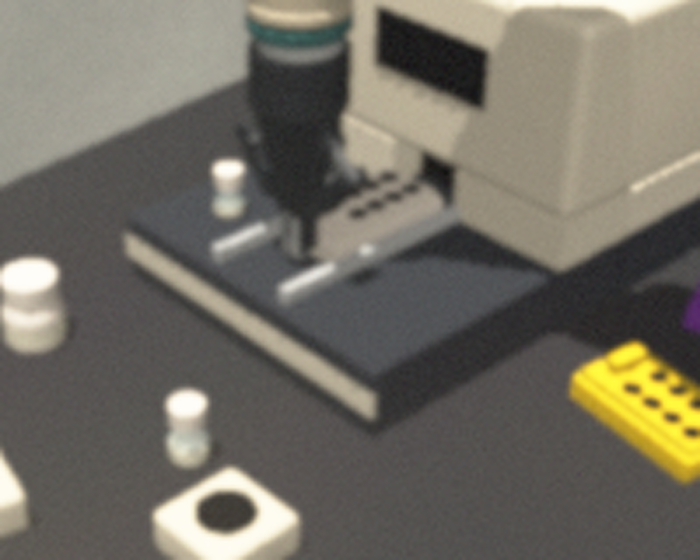

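The fingertips are pushing the cassette squarely, and vial_c stands untouched at (228,188). About 45 mm remain.

>>> {"method": "arm_command", "body": {"steps": [-0.0002,-0.002,0,0,0,0,0,-0.0002,-0.002,0,0,0,0,0,-0.0002,-0.002,0,0,0,0,0,-0.0002,-0.002,0,0,0,0,0,-0.0002,-0.002,0,0,0,0,0,-0.0002,-0.002,0,0,0,0,0,-0.0002,-0.002,0,0,0,0,0,-0.0002,-0.002,0,0,0,0,0,-0.0002,-0.002,0,0,0,0,0,-0.0002,-0.002,0,0,0,0,0,-0.0002,-0.002,0,0,0,0,0,-0.0002,-0.002,0,0,0,0,0,-0.0002,-0.002,0,0,0,0,0,-0.0002,-0.002,0,0,0,0,0,-0.0002,-0.002,0,0,0,0,0,-0.0002,-0.002,0,0,0,0,0]}}

```text
time_s: 7.55
ee_pos: [0.606, -0.1373, 0.0856]
orientation: [0.0, 0.739, 0.674, 0.0]
contact_force: [-0.2, 1.5, -0.6]
grip_width: -0.001
grasp_force: 0.5
```

>>> {"method": "arm_command", "body": {"steps": [-0.0001,-0.0008,0,0,0,0,0,-0.0001,-0.0008,0,0,0,0,0,-0.0001,-0.0008,0,0,0,0,0,0,-0.0008,0,0,0,0,0,-0.0001,-0.0008,0,0,0,0,0,-0.0001,-0.0008,0,0,0,0,0,-0.0001,-0.0008,0,0,0,0,0,0,-0.0008,0,0,0,0,0]}}

```text
time_s: 8.22
ee_pos: [0.6054, -0.1435, 0.0856]
orientation: [-0.0, 0.739, 0.674, 0.0]
contact_force: [-0.1, 1.3, 0.1]
grip_width: 0.0
grasp_force: 0.5
```

>>> {"method": "arm_command", "body": {"steps": [-0.0001,-0.0008,0,0,0,0,0,-0.0001,-0.0008,0,0,0,0,0,-0.0001,-0.0008,0,0,0,0,0,0,-0.0008,0,0,0,0,0]}}

```text
time_s: 8.55
ee_pos: [0.6051, -0.1467, 0.0856]
orientation: [-0.0, 0.739, 0.674, 0.0]
contact_force: [0.3, 1.7, 0.3]
grip_width: -0.002
grasp_force: 0.6
```

>>> {"method": "arm_command", "body": {"steps": [-0.0001,-0.0008,0,0,0,0,0,-0.0001,-0.0008,0,0,0,0,0]}}

```text
time_s: 8.72
ee_pos: [0.6049, -0.1483, 0.0856]
orientation: [0.0, 0.739, 0.674, 0.0]
contact_force: [0.0, 1.1, -0.3]
grip_width: 0.003
grasp_force: 0.6
```

>>> {"method": "arm_command", "body": {"steps": [-0.0001,-0.0008,0,0,0,0,0,-0.0001,-0.0008,0,0,0,0,0]}}

```text
time_s: 8.88
ee_pos: [0.6051, -0.1489, 0.0857]
orientation: [-0.0, 0.739, 0.674, 0.001]
contact_force: [1.5, 2.9, -0.4]
grip_width: 0.004
grasp_force: 2.1
```

>>> {"method": "arm_command", "body": {"steps": [-0.0001,-0.0008,0,0,0,0,0]}}

```text
time_s: 8.97
ee_pos: [0.6052, -0.149, 0.0857]
orientation: [-0.0, 0.739, 0.674, 0.001]
contact_force: [1.7, 5.3, -0.3]
grip_width: 0.001
grasp_force: 3.0
```

The cassette is stalled at 5 N, at the expected place. I hold briefly, then back off along the channel and rise.

>>> {"method": "arm_command", "body": {"steps": [0,0,0,0,0,0,0,0,0,0,0,0,0,0,0,0,0,0,0,0,0,0,0,0,0,0,0,0,0.0002,0.002,0,0,0,0,0,0.0002,0.002,0,0,0,0,0,0.0006,0.006,0,0,0,0,0,0.001,0.012,0,0,0,0,0,0.001,0.012,0,0,0,0,0,0.001,0.012,0.01,0,0,0,0,0,0,0.03,0,0,0,0,0,0,0.03,0,0,0,0,0,0,0.03,0,0,0,0,0,0,0.03,0,0,0,0,0,0,0.03,0,0,0,0,0,0,0,0,0,0,0]}}

```text
time_s: 10.3
ee_pos: [0.6123, -0.1028, 0.253]
orientation: [0.004, 0.738, 0.674, 0.004]
contact_force: [1.0, -0.6, 1.2]
grip_width: -0.002
grasp_force: 0.0
```

>>> {"method": "arm_command", "body": {"steps": [0,0.03,0,0,0,0,0,0,0.03,0,0,0,0,0,0,0.03,0,0,0,0,0,0,0.03,0,0,0,0,0,0,0.03,0,0,0,0,0,0,0.03,0,0,0,0,0,0,0,0,0,0,0,0]}}

```text
time_s: 10.88
ee_pos: [0.6072, 0.0861, 0.2466]
orientation: [-0.002, 0.735, 0.678, 0.003]
contact_force: [-0.5, 0.8, 0.1]
grip_width: -0.0
grasp_force: 0.0
```

```bash
python3 - <<'E'
from h import *
im=cv2.cvtColor(snap('top','top3.png'),cv2.COLOR_RGB2BGR)
cv2.imwrite('pics/crop4.png',cv2.resize(im[125:265,225:395],None,fx=4,fy=4,interpolation=cv2.INTER_CUBIC))
snap('side','side3.png')
s=robot.get_state();print(s['time_s'],s['ee_pos'],s['orientation'],s['contact_force'])
p=[.5986,-.2216,-.0931]
def W(l): c,s=np.cos(p[2]),np.sin(p[2]);l=np.array(l);return np.c_[p[0]+c*l[:,0]-s*l[:,1],p[1]+s*l[:,0]+c*l[:,1],l[:,2]]
q=proj('top',W([(.033,.056,.086),(-.033,.056,.086),(.033,.06,.08),(-.033,.06,.08)]));print('expected crop px of outer edge',((q-[225,125]+.5)*4-.5).round(0).tolist())
E
```

```text
10.9833 [0.60793732 0.07847216 0.24603387] [-1.97450404e-04  7.37265582e-01  6.75602941e-01  2.96890087e-04] [-0.6142225  -0.94002522  0.33399263]
expected crop px of outer edge [[485.0, 212.0], [482.0, 307.0], [478.0, 213.0], [474.0, 308.0]]
```

View pics/crop4.png

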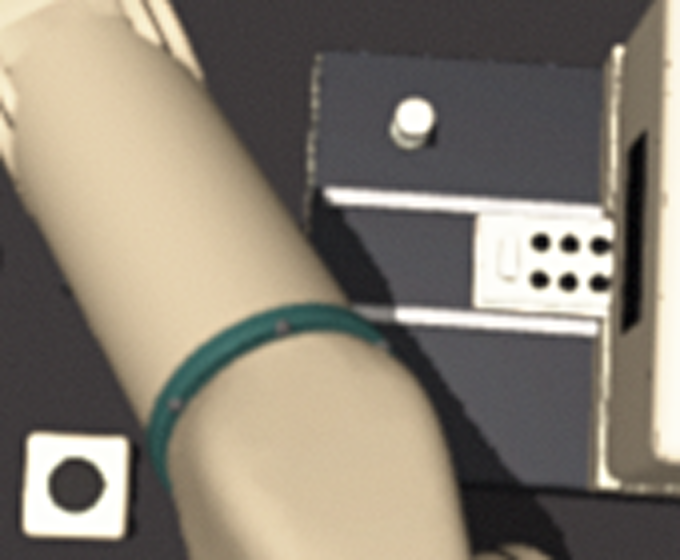

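The outer edge sits at crop x ≈ 475, against 474–478 expected for home, and the bystanders in view have not moved. Next I go above the round window at (0.463, 0.117) and descend to 5 cm.

>>> {"method": "arm_command", "body": {"steps": [-0.0241,0.0065,0,0,0,0,0,-0.0241,0.0065,0,0,0,0,0,-0.0241,0.0065,0,0,0,0,0,-0.0241,0.0065,0,0,0,0,0,-0.0241,0.0065,0,0,0,0,0,-0.0241,0.0065,0,0,0,0,0,0,0,0,0,0,0,0,0,0,0,0,0,0,0,0,0,0,0,0,0,0]}}

```text
time_s: 11.73
ee_pos: [0.465, 0.1134, 0.246]
orientation: [0.001, 0.739, 0.673, 0.0]
contact_force: [0.1, -0.6, -0.9]
grip_width: -0.002
grasp_force: 0.0
```

>>> {"method": "arm_command", "body": {"steps": [0,0,-0.02,0,0,0,0,0,0,-0.02,0,0,0,0,0,0,-0.02,0,0,0,0,0,0,-0.02,0,0,0,0,0,0,-0.02,0,0,0,0,0,0,0,0,0,0,0,0,0,0,0,0,0,0,0]}}

```text
validation failed for argument at $.st...
```

>>> {"method": "arm_command", "body": {"steps": [-0.001,0.002,-0.02,0,0,0,0,0,0.001,-0.02,0,0,0,0,0,0,-0.02,0,0,0,0,0,0,-0.02,0,0,0,0,0,0,-0.02,0,0,0,0,0,0,0,0,0,0,0,0,0,0,0,0,0,0]}}

```text
time_s: 12.32
ee_pos: [0.4634, 0.1167, 0.1449]
orientation: [-0.0, 0.739, 0.673, -0.001]
contact_force: [0.1, 0.1, -0.3]
grip_width: 0.003
grasp_force: 0.0
```

```bash
python3 - <<'E'
from h import *
snap('side','side4.png');im=cv2.imread('pics/side4.png')
s=robot.get_state();e=np.array(s['ee_pos']);print(s['time_s'],e,s['contact_force'])
a,b=proj('side',[[.463,.117,.035],e+[0,0,-.019]]);print(a,b)
cv2.imwrite('pics/crop5.png',cv2.resize(im[110:340,100:400],None,fx=2.5,fy=2.5,interpolation=cv2.INTER_CUBIC))
E
```

```text
12.3667 [0.46392003 0.11710373 0.1458204 ] [ 0.4036234   0.85498344 -0.10838702]
[265.41744623 255.17054799] [263.77732108 222.94824836]
```

View pics/crop5.png

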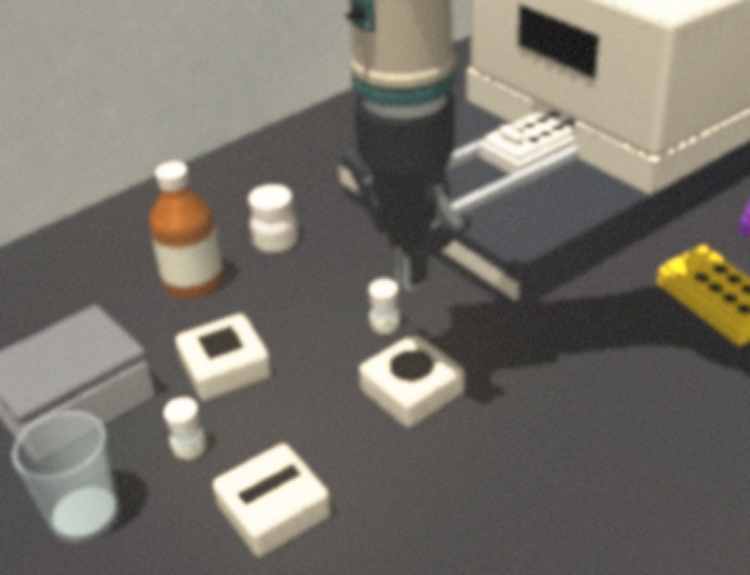

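The fingertips are straight above the round window, which is at crop (412,364), as projected. Vial_a, at (384,305), is clear. I lower by 60 mm and hold for over 3 s.

>>> {"method": "arm_command", "body": {"steps": [0,0,-0.015,0,0,0,0,0,0,-0.015,0,0,0,0,0,0,-0.015,0,0,0,0,0,0,-0.015,0,0,0,0,0,0,0,0,0,0,0,0,0,0,0,0,0,0,0,0,0,0,0,0,0,0,0,0,0,0,0,0,0,0,0,0,0,0,0,0,0,0,0,0,0,0,0,0,0,0,0,0,0,0,0,0,0,0,0,0,0,0,0,0,0,0,0]}}

```text
time_s: 13.45
ee_pos: [0.463, 0.1173, 0.0857]
orientation: [0.0, 0.739, 0.674, 0.0]
contact_force: [0.3, 0.4, 0.0]
grip_width: 0.003
grasp_force: 0.0
```

>>> {"method": "arm_command", "body": {"steps": [0,0,0,0,0,0,0,0,0,0,0,0,0,0,0,0,0,0,0,0,0,0,0,0,0,0,0,0,0,0,0,0,0,0,0,0,0,0,0,0,0,0,0,0,0,0,0,0,0,0,0,0,0,0,0,0,0,0,0,0,0,0,0,0,0,0,0,0,0,0,0,0,0,0,0,0,0,0,0,0,0,0,0,0,0,0,0,0,0,0,0,0,0,0,0,0,0,0,0,0,0,0,0,0,0]}}

```text
time_s: 14.7
ee_pos: [0.463, 0.1173, 0.0856]
orientation: [-0.0, 0.739, 0.674, 0.0]
contact_force: [-0.4, -0.4, 0.1]
grip_width: -0.003
grasp_force: 0.0
```

>>> {"method": "arm_command", "body": {"steps": [0,0,0,0,0,0,0,0,0,0,0,0,0,0,0,0,0,0,0,0,0,0,0,0,0,0,0,0,0,0,0,0,0,0,0,0,0,0,0,0,0,0,0,0,0,0,0,0,0,0,0,0,0,0,0,0,0,0,0,0,0,0,0,0,0,0,0,0,0,0,0,0,0,0,0,0,0,0,0,0,0,0,0,0,0,0,0,0,0,0,0,0,0,0,0,0,0,0,0,0,0,0,0,0,0]}}

```text
time_s: 15.95
ee_pos: [0.463, 0.1173, 0.0856]
orientation: [-0.0, 0.739, 0.674, -0.0]
contact_force: [0.1, -0.1, -0.2]
grip_width: -0.0
grasp_force: 0.0
```

>>> {"method": "arm_command", "body": {"steps": [0,0,0,0,0,0,0,0,0,0,0,0,0,0,0,0,0,0,0,0,0,0,0,0,0,0,0,0]}}

```text
time_s: 16.28
ee_pos: [0.463, 0.1173, 0.0856]
orientation: [0.0, 0.739, 0.674, 0.0]
contact_force: [0.3, -0.1, -0.3]
grip_width: -0.001
grasp_force: 0.0
```

```bash
python3 -c "
from h import *
print(workorder.sign_off())"
```

```text
the job is handed in; nothing more can be done
None
```

The job is handed in, but no verdict came back. The cassette was pushed until it stalled at 5 N where home was measured, the tool point then held 5 cm above the round window for over 3 s, and I saw nothing else touched or moved.

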